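Strip the stuck slicing disc and ejector plate off a vegetable slicer

ROBOT

A 7-joint arm with a two-finger parallel gripper is mounted at the origin on the work surface. World frame = base frame: x ahead of the robot, y to its left, z up, the work surface at z = 0. Lengths are in m, angles in rad, forces in N, time in s.
With the tool pointing down it reaches from about 0.425 to 0.925 m from the base axis. Payload 6.8 kg.
Tool frame: the origin (TCP) lies midway between the tips of the shut fingers; the grasp point (between the pads) lies 19 mm behind it; z points along the fingers, y is the line along which they close (so a half turn about z gives the same grasp; the last joint's range is limited). The gripper opens to 85 mm and grips with 20 to 120 N. Pads are 22 mm wide; open, the fingers measure 114 mm over their backs; the gripper's body (76 mm by 85 mm) begins 54 mm behind the grasp point. The pads swing forward as they close: fully open they stand 13 mm farther back than shut.
Start: joints at [-1.26, 0.477, 0.022, 1.555, -0.011, 1.109, -0.083], TCP at [0.274, 0.617, 0.231] pointing down, gripper open.
Joint ranges: [-2.96, 2.96], [-0.34, 2.1], [-1.41, 1.46], [0.24, 2.44], [-1.37, 4.51], [0.17, 1.92], [-2.96, 2.96]. Speed limits (rad/s): [2.39, 2.39, 3.14, 3.14, 3.14, 3.14, 3.14].

INTERFACE

Orientations are given as a unit quaternion [w, x, y, z].
In Python, from station import bot, imaging gives the robot as it stands.
- The arm moves only by the tool move_arm, never from a script. Its argument "commands" is a list that holds one entry, the list of rows, each a list of 7 numbers: the shift along the tool's x, y, z in m, then the turn, a rotation vector about the tool's x, y, z in degrees, then the finger opening in m, from 0 to 0.0854. In form: [[[x, y, z, rx, ry, rz, grip], ...]]. A call has 1 to 20 rows; each row shifts and turns the commanded pose from where the row before left it, along the tool's axes as they then stand; what a row does not reach is not made up. A row lasts 1/8 s, in which the tool goes at most 62.5 mm and 10.7 degrees, less where a joint would pass 70% of its speed; a pose out of reach is approached as far as the arm can. A call is refused whole if a number of a shift passes 0.0625 or a number of a turn 10.7, either way. A call with a gripper value outside its range is refused whole. The fingers move at their own pace and stop on an object; "squeeze" is the grip in N (left out, the last holds). Time passes only in rows, so rows that do not move let the fingers close. It gives the time, the measured TCP pose, the force, the opening and the grip force at its end, in the units of the state.
- bot.get_obs(): the state, without advancing time (a new reading comes with each control period).
- imaging.read_camera(name): name is "scene" or "top" or "wrist"; returns the picture (420x560x3 uint8, red, green, blue); there is no depth.
- imaging.calibration(name): a dict with "intrinsics" (3x3 intrinsics, pixels), "extrinsics" (4x4, takes a point from camera to world coordinates); the wrist camera has in their place "mount" (4x4, takes a point from camera to tool coordinates, whose origin is the TCP and whose axes are the flange's). Camera axes: x right, y down, z forward; pixel columns grow to the right and rows downward; lengths in m; the calibration is good to about 2 mm. A picture is of the moment at which its call begins: read the wrist's pose just before it. calibration takes no time and is no camera call.
- bot.hand_in(): hands the job in; it is judged then, once.
The state is a dict: "t": time; "q": joint angles; "joint_vel": joint speeds; "joint_torque": joint torques, N m; "eef_pos": TCP position; "tool_rot": TCP orientation; "contact_force": force on the tool from outside, world axes, zero at the start; "torque": the same for the moment, N m; "gripper_width": opening from 0.0 (shut) to 1.0 (fully open); "grasp_force": force on a finger pad.
Only numpy, scipy, OpenCV 4.12 (cv2) and the standard library are available. Lean on these libraries where they do the work, as an engineer would, in place of code of your own. Each camera call takes 0.05 s, during which the arm holds its last target. There are 200 camera calls.

TASK

The vegetable slicer has been unplugged and is coming apart for washing: first prove that it is dead by pushing the paddle switch beside its bowl to the right, holding it over for about a second and letting it spring back to the middle. The slicing disc is stuck on its slanted shaft, so take it by its grip and twist it back and forth, 30 degrees or so to either side, while you pull it up along the shaft until it breaks loose, then lay it gently flat in the deep steel pan, grip upwards. Then lift the ejector plate out of the bowl and lay it gently flat on the shallow draining tray, hub upwards, and leave everything else where it is.

Things in the scene. Friction and masses are not known exactly. Their poses are not given: they have to be found in the camera images.
- slicer: Vegetable slicer, aluminium, fixed, unplugged, feed head taken off: a round open bowl that leans 30 degrees towards the arm. Origin: centre of the bowl's floor, 165 mm over the table. z: along the drive shaft, 30 degrees from vertical, leaning towards the operator; x: up the slope, away from the operator; y: to the operator's left. Bowl wall: radius 103 to 108 mm, top at z = 36.
- shaft_end (a point): End of the drive shaft, on the slicer's z axis at z = 76 mm. The shaft stands in the middle of the bowl: a collar of radius 18 mm from z = 0 to 42, on which the disc stands, then the polished seat of radius 11 up to z = 60, which the disc's hub grips, then a slimmer end of radius 9 up to z = 76.
- switch (a joint): Angle of the paddle switch (rad): 0 in the middle, positive to the operator's right (the slicer's -y), stops at +0.35 and -0.35; it counts as pushed over beyond 0.22. It turns about the slicer's x direction through the point (-45, -155, 6) mm of the slicer's frame. A spring (0.5 N m/rad: about 3 N at the end for the full throw) brings it back to the middle when let go.
- switch_tip (a point): Middle of the free end of the black paddle switch, 65 mm from its pivot. At rest the paddle stands along the slicer's z on a grey control pod to the right of the bowl (52 mm wide, top at the slicer's z = 4 mm). Its upper 26 mm are 30 mm wide along the slicer's x and 11 mm thick, the stem below is 18 by 8 mm.
- disc: Slicing disc: round steel plate, 185 mm across, 6 mm thick, two blades on its face (to 12 mm above the underside), in its middle a grey grip block 72 mm long (disc's x), 39 wide (disc's y), from 6 to 46 mm above the underside. 0.3 to 0.6 kg. Origin: centre of the underside; z: out of its face, along the shaft. At first its origin is at the slicer's z = 42 mm, turned up to 0.6 rad either way.
- disc_grip (a point): Where to take the disc: on its axis, 32 mm above the underside, across the 39 mm width (disc's y). Spring pads in the hub hold the shaft's seat: a straight pull needs 40 to 60 N, turning about 0.5 N m; while being turned it creeps up under half that pull or less, some 5 mm for each 60 degrees turned. It is loose after rising 16 mm and clear of the shaft after 34 mm.
- disc_edge (a point): Point near the disc's rim, 85 mm from the axis on the disc's +x side; it shows how far the disc has been turned.
- ejector: Ejector plate, white, under the disc on the bowl's floor: round, 164 mm across, 6 mm thick, with a round hub (60 mm across, 34 high) loosely round the shaft's collar and two ribs (7 mm thick, up to 22 high) along its x, both ways from the hub. 0.12 to 0.26 kg. Origin: centre of the underside; z: along the shaft; turned up to 0.6 rad either way. Lifts off freely; clear of the shaft after 76 mm.
- ejector_grip (a point): Point on the ejector's axis 28 mm above its underside: take the hub here, across its 60 mm diameter, with the fingers beside the ribs (along its y axis).
- pan: Deep steel gastronorm pan, 327 mm (its x) by 279 mm (its y) over the rim, 65 mm deep, inside 307 by 247 mm, floor 4 mm thick. It stands to the left or the right of the slicer and is fixed. Origin: centre of the underside, on the table.
- tray: Shallow perforated aluminium draining tray, 327 mm (its x) by 279 mm (its y) over the rim, 20 mm high, inside 307 by 247 mm, floor 4 mm thick, on the other side of the slicer; fixed. Origin: centre of the underside, on the table.
- brush: Bystander: scrubbing brush, 200 mm long, lying in front of the slicer, on the left. Origin: centre of the underside.
- pusher: Bystander: white feed pusher, a 52 mm cylinder with a 74 mm flange and a handle, 182 mm long, lying in front of the slicer, on the right. Origin: on the table under the flange.
- sanitiser: Bystander: bottle, 72 mm diameter, 200 mm high, behind the slicer on the left. Origin: centre of the underside.
- jug: Bystander: steel jug, 110 mm diameter, 130 mm high, behind the slicer on the right. Origin: centre of the underside.
- onion: Bystander: onion, 78 mm across and 68 mm high, behind on the left. Origin: centre of the underside.
Things that resemble listed ones, but are neither listed nor needed, are in the scene too. Leave any turquoise look-alike of the disc alone.

How it is judged:
On the way, in this order (a step that is already met when the one before it is completed fails the run):
1. the paddle switch is pushed over to the right and held there (value of joint switch above 0.22 rad), for 0.5 s.
2. the switch has sprung back to the middle (value of joint switch between -0.06 and 0.06 rad), for 0.1 s.
3. the disc, still on its seat, is twisted well away from how it stood (edge point over 24 mm off) (distance of disc_edge from where it was at the start of the episode above 0.024 m and z of disc in the frame of slicer below 0.057 m and angle between the z axis of disc and the z axis of slicer, either way round below 0.12 rad).
4. the disc, still on its seat but already creeping up it, is twisted back through how it stood (edge point within 16 mm) (distance of disc_edge from where it was at the start of the episode below 0.016 m and z of disc in the frame of slicer between 0.044 and 0.057 m and angle between the z axis of disc and the z axis of slicer, either way round below 0.12 rad).
5. the disc lies flat in the pan, grip up, let go (z of disc in the frame of pan between 0 and 0.01 m and x of disc in the frame of pan between -0.08 and 0.08 m and y of disc in the frame of pan between -0.05 and 0.05 m and angle between disc's own z axis and vertical below 0.12 rad and contact force between the fingers and disc below 0.1 N), for 0.1 s.
At the end, for the whole second after the job is handed in: Disc at rest flat on the pan's floor, grip up: underside under 10 mm over the pan's, tilt under 7 degrees, centre within 80 (x) and 50 mm (y) of the pan's. Ejector plate at rest likewise on the tray's floor, hub up, within 90 and 60 mm. Switch within 0.06 rad of its middle (all of step 2 and z of disc in the frame of pan between 0 and 0.01 m and x of disc in the frame of pan between -0.08 and 0.08 m and y of disc in the frame of pan between -0.05 and 0.05 m and angle between each of disc, ejector's own z axis and vertical below 0.12 rad and linear speed of each of disc, ejector below 0.02 m/s and z of ejector in the frame of tray between 0 and 0.01 m and x of ejector in the frame of tray between -0.09 and 0.09 m and y of ejector in the frame of tray between -0.06 and 0.06 m); the robot touches nothing.
It fails at once if the disc is let fall (it moves faster than 0.6 m/s with no finger on it) (linear speed of disc above 0.6 m/s and contact force between the fingers and disc below 0.05 N).
It fails at once if the ejector plate is let fall (it moves faster than 0.6 m/s with no finger on it) (linear speed of ejector above 0.6 m/s and contact force between the fingers and ejector below 0.05 N).
It fails at once if a bystander (brush, pusher, bottle, jug or onion) is shifted by more than 40 mm (distance of any of brush, pusher, sanitiser, jug, onion from where it was at the start of the episode above 0.04 m).
It also fails if it takes over 72 s, if anything falls off the work surface, if the arm or the gripper's body presses on something with over 40 N, if the wrist force passes 120 N, or if a joint passes its speed limit or range.

## Working session

There is one attempt and no reset: what is moved stays moved. The work goes in short steps, Python scripts to look and compute and a tool call to move; the robot and the scene stay as the last step left them, time stands still between calls to the robot, and variables do not carry over. Pictures are saved under pics/ and viewed, at most 10 in all, crops included, and the job is handed in when it is done.

Besides the shell and the picture viewer there is one more tool, called after "Request:" as name([rows], argument=value, ...), one row to a line, values as JSON. move_arm: Moves the arm, as the interface text tells. Its arguments: {"type":"object","properties":{"commands":{"type":"array","items":{"type":"array","items":{"type":"array","items":{"type":"number"}}}},"squeeze":{"type":"number"}},"required":["commands"]}

```bash
mkdir -p pics; ls; python3 - <<'E'
from station import bot, imaging
import cv2,numpy as np
np.set_printoptions(precision=4,suppress=True)
o=bot.get_obs();print(o)
for n in("scene","top","wrist"):
    im=imaging.read_camera(n);cv2.imwrite(f"pics/{n}0.png",im[:,:,::-1]);print(n,imaging.calibration(n))
E
```

```text
pics
{'t': 0.0, 'q': array([-1.2601,  0.4778,  0.0224,  1.5564, -0.0115,  1.1093, -0.0831]), 'joint_vel': array([-0.0017, -0.0003, -0.0012,  0.0007,  0.0002,  0.0005, -0.0008]), 'joint_torque': array([  0.0001, -59.6437,   1.6083, -28.1198,   0.0126,   0.0091,
        -0.    ]), 'eef_pos': array([0.2743, 0.6161, 0.2303]), 'tool_rot': array([-0.0001,  0.2079,  0.9782, -0.0009]), 'contact_force': array([ 0.2251, -0.1203,  0.2049]), 'torque': array([ 0.0195, -0.0279,  0.0295]), 'grasp_force': 0.0, 'gripper_width': 1.0016172243024744}
scene {'intrinsics': array([[459.5993,   0.    , 280.1164],
       [  0.    , 459.5993, 204.4866],
       [  0.    ,   0.    ,   1.    ]]), 'extrinsics': array([[ 0.3092,  0.7942, -0.5231,  1.1208],
       [ 0.9509, -0.2635,  0.1621, -0.1976],
       [-0.0091, -0.5476, -0.8367,  1.219 ],
       [ 0.    ,  0.    ,  0.    ,  1.    ]])}
top {'intrinsics': array([[457.0605,   0.    , 280.1054],
       [  0.    , 457.0605, 206.3031],
       [  0.    ,   0.    ,   1.    ]]), 'extrinsics': array([[ 0.0355, -0.9778,  0.2064,  0.2264],
       [-0.9994, -0.0351,  0.0058,  0.0057],
       [ 0.0015, -0.2065, -0.9785,  1.3925],
       [ 0.    ,  0.    ,  0.    ,  1.    ]])}
wrist {'intrinsics': array([[340.024 ,   0.    , 275.4849],
       [  0.    , 340.024 , 206.041 ],
       [  0.    ,   0.    ,   1.    ]]), 'mount': array([[-0.0001, -0.9565, -0.2917,  0.0737],
       [ 1.    , -0.0004,  0.0007, -0.0001],
       [-0.0008, -0.2917,  0.9565, -0.1434],
       [ 0.    ,  0.    ,  0.    ,  1.    ]])}
```

View pics/top0.png

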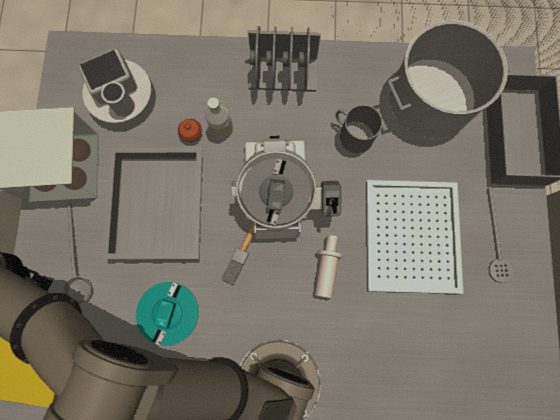

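View pics/scene0.png

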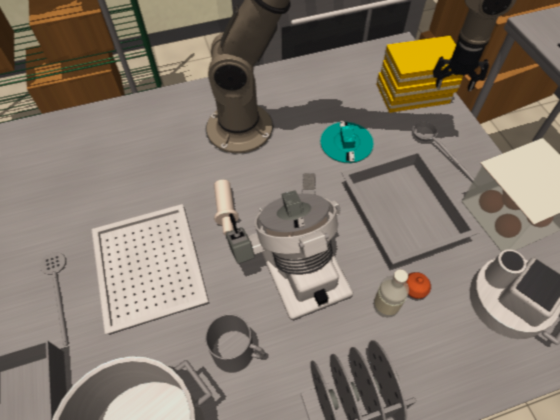

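The top view shows the grey disc in the bowl at (277,190), its paddle switch on the pod at (332,198), the deep pan on the left (155,207) and the perforated tray on the right (414,237). A turquoise look-alike sits at (167,314). The steel disc on the slanted shaft is the one I want. I'll confirm it in an enlarged montage.

```bash
cat > h.py <<'E'
from station import bot, imaging
import cv2,numpy as np
from scipy.spatial.transform import Rotation as R
from scipy.optimize import least_squares
np.set_printoptions(precision=4,suppress=True)
def cam(n,o=None):
    c=imaging.calibration(n)
    if n!="wrist": return c["intrinsics"],c["extrinsics"]
    T=np.eye(4);q=o["tool_rot"];T[:3,:3]=R.from_quat([q[1],q[2],q[3],q[0]]).as_matrix();T[:3,3]=o["eef_pos"]
    return c["intrinsics"],T@c["mount"]
def proj(KE,p):
    K,E=KE;p=np.atleast_2d(p);c=(p-E[:3,3])@E[:3,:3];u=c@K.T;return u[:,:2]/u[:,2:]
def ray(KE,uv):
    K,E=KE;d=E[:3,:3]@np.linalg.solve(K,[uv[0],uv[1],1]);return E[:3,3],d/np.linalg.norm(d)
def tri(obs): # [(KE,uv)]
    A=np.zeros((3,3));b=np.zeros(3)
    for KE,uv in obs:
        o,d=ray(KE,uv);P=np.eye(3)-np.outer(d,d);A+=P;b+=P@o
    x=np.linalg.solve(A,b);return x,[proj(KE,x)[0]-uv for KE,uv in obs]
def onz(KE,uv,z):
    o,d=ray(KE,uv);return o+d*(z-o[2])/d[2]
def toolrot(o): 
    q=o["tool_rot"];return R.from_quat([q[1],q[2],q[3],q[0]])
E
python3 - <<'E'
import cv2,numpy as np
t=cv2.imread("pics/top0.png");s=cv2.imread("pics/scene0.png")
a=cv2.resize(t[140:240,225:355],None,fx=4,fy=4,interpolation=cv2.INTER_CUBIC)[:, :400]
# top crop x225..(325) -> keep switch instead: use factor 3
a=cv2.resize(t[130:250,220:353],(400,360),interpolation=cv2.INTER_CUBIC)
b=cv2.resize(s[165:285,215:348],(400,360),interpolation=cv2.INTER_CUBIC)
cv2.imwrite("pics/m1.png",np.hstack([a,b]))
E
```

```text
(no output)
```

View pics/m1.png

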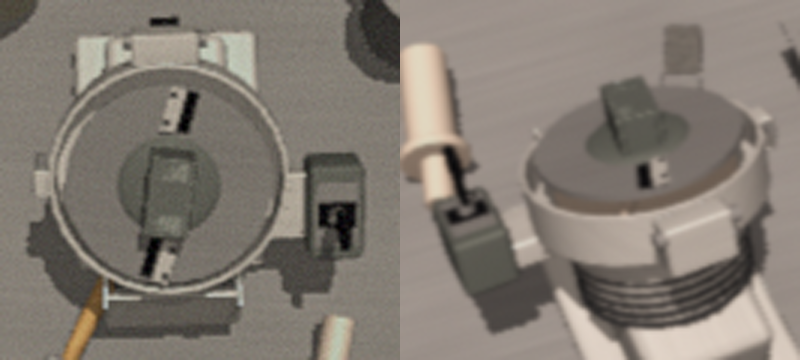

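The montage confirms it: a steel disc with a grey grip in the leaning bowl, with the paddle on the pod to its right, tip near scene (231,215) and top (332,212). I'll do a rough fit next.

```bash
cat >> h.py <<'E'
def slicer(x,y,yaw):
    T=np.eye(4);T[:3,:3]=(R.from_euler('z',yaw)*R.from_euler('y',-30,degrees=True)).as_matrix();T[:3,3]=[x,y,0.165];return T
def tf(T,p): return np.atleast_2d(p)@T[:3,:3].T+T[:3,3]
def ring(r,z,n=72):
    a=np.linspace(0,2*np.pi,n,endpoint=False);return np.c_[r*np.cos(a),r*np.sin(a),0*a+z]
E
python3 - <<'E'
from h import *
t=cam("top");s=cam("scene")
print("tip",tri([(t,(332.4,211)),(s,(231,215.5))]))
print("cbowl",onz(t,(277,190),.2))
# rim extremes in top (outer)
L,Rr,U,D=(236.6,191),(316.4,191.5),(276.5,151.3),(276.5,227.7)
def f(v):
    p=proj(t,tf(slicer(*v),ring(.108,.036,360)))
    return [p[:,0].min()-L[0],p[:,0].max()-Rr[0],p[:,1].min()-U[1],p[:,1].max()-D[1], *(proj(s,tf(slicer(*v),[-.045,-.155,.071]))[0]-(231,215.5)),*(proj(t,tf(slicer(*v),[-.045,-.155,.071]))[0]-(332.4,211))]
r=least_squares(f,[.5,0,0]);print(r.x,r.fun)
for n,c,pts in(("pan",t,[(116,153),(202,152),(200,262),(107,260)]),("tray",t,[(367,181),(459,181),(463,293),(368,291)])):
    z=.065 if n=="pan" else .02
    P=np.array([onz(c,p,z) for p in pts]);print(n,P.mean(0),P)
    print(np.linalg.norm(np.diff(P[[0,1,2,3,0]],axis=0),axis=1))
im=cv2.imread("pics/top0.png");im2=cv2.imread("pics/scene0.png")
E
```

```text
tip (array([ 0.4714, -0.1298,  0.1919]), [array([0.8231, 0.1854]), array([ 0.8565, -0.0523])])
cbowl [0.5224 0.0228 0.2   ]
[0.5405 0.0267 0.0426] [-0.8819 -0.5008 -0.6332  0.0838 -0.0323 -1.9678  1.9229 -1.1476]
pan [0.496  0.3809 0.065 ] [[0.6541 0.5183 0.065 ]
 [0.6667 0.2572 0.065 ]
 [0.3335 0.2394 0.065 ]
 [0.3297 0.5088 0.065 ]]
[0.2614 0.3337 0.2694 0.3246]
tray [ 0.4414 -0.3954  0.02  ] [[ 0.6059 -0.253   0.02  ]
 [ 0.6162 -0.5388  0.02  ]
 [ 0.2738 -0.5351  0.02  ]
 [ 0.2697 -0.2547  0.02  ]]
[0.286  0.3424 0.2804 0.3362]
```

```bash
cat >> h.py <<'E'
def tgt(S,p,yaw=0,pitch=0): # tool x=-slicer x, tool z=-slicer z, turned by yaw about slicer z
    return tf(S,p)[0], R.from_matrix(S[:3,:3])*R.from_euler('z',yaw)*R.from_euler('y',180,degrees=True)
def down(p,yaw): return np.array(p,float), R.from_euler('z',yaw)*R.from_euler('y',180,degrees=True)
def rows(p1,R1,p0=None,R0=None,n=None):
    o=bot.get_obs()
    if p0 is None: p0,R0=o["eef_pos"],toolrot(o)
    w=(R0.inv()*R1).as_rotvec();d=p1-p0
    k=n or int(np.ceil(max(np.linalg.norm(np.degrees(w))/10.2,np.linalg.norm(d)/.058,1)))
    A=sum((R0*R.from_rotvec(w*i/k)).as_matrix() for i in range(k))
    print(k,"rows mm",np.round(np.linalg.solve(A,d)*1e3,1),"deg",np.round(np.degrees(w/k),2));return p1,R1
E
python3 - <<'E'
from h import *
S=slicer(.5405,.0267,.0426)
rows(*tgt(S,[0,-.05,.20]),n=16)
rows(*tgt(S,[0,-.05,.20]),n=20)
E
```

```text
16 rows mm [-20.  -37.3  -2.8] deg [-0.44 -1.84 -1.61]
20 rows mm [-16.  -29.9  -2.2] deg [-0.35 -1.47 -1.29]
```

Request:
move_arm([
  [[-0.02,-0.0373,-0.0028,-0.44,-1.84,-1.61,0],[-0.02,-0.0373,-0.0028,-0.44,-1.84,-1.61,0],[-0.02,-0.0373,-0.0028,-0.44,-1.84,-1.61,0],[-0.02,-0.0373,-0.0028,-0.44,-1.84,-1.61,0],[-0.02,-0.0373,-0.0028,-0.44,-1.84,-1.61,0],[-0.02,-0.0373,-0.0028,-0.44,-1.84,-1.61,0],[-0.02,-0.0373,-0.0028,-0.44,-1.84,-1.61,0],[-0.02,-0.0373,-0.0028,-0.44,-1.84,-1.61,0],[-0.02,-0.0373,-0.0028,-0.44,-1.84,-1.61,0],[-0.02,-0.0373,-0.0028,-0.44,-1.84,-1.61,0],[-0.02,-0.0373,-0.0028,-0.44,-1.84,-1.61,0],[-0.02,-0.0373,-0.0028,-0.44,-1.84,-1.61,0],[-0.02,-0.0373,-0.0028,-0.44,-1.84,-1.61,0],[-0.02,-0.0373,-0.0028,-0.44,-1.84,-1.61,0],[-0.02,-0.0373,-0.0028,-0.44,-1.84,-1.61,0],[-0.02,-0.0373,-0.0028,-0.44,-1.84,-1.61,0],[0,0,0,0,0,0,0]],
], squeeze=40)

```text
t: 2.28
eef_pos: [0.4379, -0.0197, 0.3354]
tool_rot: [0.254, -0.013, 0.967, 0.007]
contact_force: [-0.1, 0.8, -0.1]
gripper_width: -0.002
grasp_force: 0.0
```

```bash
python3 - <<'E'
from h import *
o=bot.get_obs();print(o);im=imaging.read_camera("wrist")
np.save("w1.npy",np.r_[o["eef_pos"],o["tool_rot"]])
cv2.imwrite("pics/w1r.png",im[:,:,::-1])
S=slicer(.5405,.0267,.0426);c=cam("wrist",o);v=im[:,:,::-1].copy()
for pts,col in((ring(.108,.036),(0,0,255)),(ring(.0925,.048),(0,255,0)),([[-.045,-.155,.071],[-.045,-.155,.006]],(255,0,255))):
    for u in proj(c,tf(S,pts)): cv2.circle(v,tuple(int(k) for k in u),1,col,-1)
v=cv2.resize(v,(800,600),interpolation=cv2.INTER_CUBIC)
cv2.imwrite("pics/w1.png",v)
E
```

```text
{'t': 2.275, 'q': array([-0.3106, -0.3292,  0.1341,  2.2846,  0.1722,  0.6788,  1.319 ]), 'joint_vel': array([-0.0608,  0.0026, -0.0518,  0.0188,  0.0132,  0.0181, -0.0875]), 'joint_torque': array([  1.5874,  -8.6739,  -1.1225, -31.5781,   0.2347,  -2.1944,
         0.967 ]), 'eef_pos': array([ 0.4379, -0.0197,  0.3354]), 'tool_rot': array([ 0.2542, -0.013 ,  0.967 ,  0.0069]), 'contact_force': array([-0.1462,  0.7868, -0.087 ]), 'torque': array([0.011 , 0.5556, 0.0317]), 'grasp_force': 0.0, 'gripper_width': -0.002209477399868149}
```

View pics/w1.png

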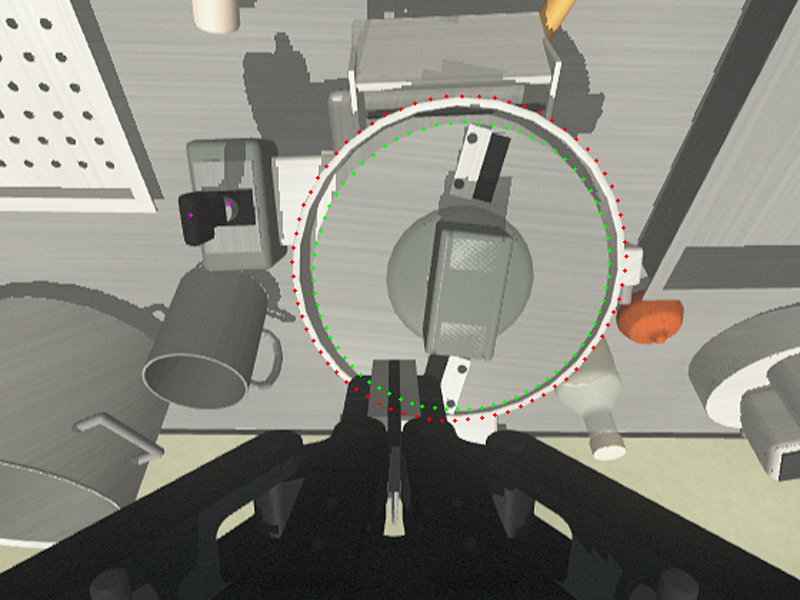

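The wrist view shows the bowl rim within about 3 px of the model (red), the disc grip centred at about (470,290), and the paddle's end face at about (192,220). Next is a joint fit with height left free.

```bash
python3 - <<'E'
from h import *
w1=np.load("w1.npy");o=dict(eef_pos=w1[:3],tool_rot=w1[3:]);w=cam("wrist",o);t=cam("top");s=cam("scene")
k=.7
def f(v,full=False):
    S=slicer(*v[:3]);S[2,3]=v[3]
    p=proj(t,tf(S,ring(.108,.036,360)));q=proj(w,tf(S,ring(.108,.036,360)));tip=tf(S,[-.045,-.155,.071])
    return np.r_[p[:,0].min()-236.6,p[:,0].max()-316.4,p[:,1].min()-151.3,p[:,1].max()-227.7,
     q[:,0].min()-292*k,q[:,0].max()-621*k,q[:,1].min()-97*k,
     proj(w,tip)[0]-np.array([193,219])*k,proj(s,tip)[0]-(231,215.5)]
r=least_squares(f,[.54,.027,.04,.165],loss='soft_l1');print(r.x,f(r.x))
S=slicer(*r.x[:3])
C=np.array([(440,222),(517,235),(494,358),(428,348)])*k
def g(v):
    D=S.copy();D[:3,:3]=S[:3,:3]@R.from_euler('z',v[0]).as_matrix()
    P=np.array([[-36,19.5-39,v[1]*1e3],[-36,19.5,v[1]*1e3],[36,19.5,v[1]*1e3],[36,-19.5,v[1]*1e3]])/1e3
    return (proj(w,tf(D,P))-C).ravel()
r2=least_squares(g,[-.15,.088]);print("disc yaw,ztop",r2.x,r2.fun)
v=cv2.imread("pics/w1r.png")
def draw(P,col):
    for u in proj(w,P): cv2.circle(v,tuple(int(round(a)) for a in u),1,col,-1)
D=S.copy();D[:3,:3]=S[:3,:3]@R.from_euler('z',r2.x[0]).as_matrix()
v=cv2.resize(v[50:300,110:450],None,fx=2.3,fy=2.3,interpolation=cv2.INTER_CUBIC)
def d2(P,col):
    for u in (proj(w,P)-(110,50))*2.3: cv2.circle(v,tuple(int(round(a)) for a in u),1,col,-1)
e=np.linspace(-1,1,30);
for z in(.088,.048):
  for a in(-1,1):
    d2(tf(D,np.c_[.036*e,0*e+a*.0195,0*e+z]),(0,0,255));d2(tf(D,np.c_[0*e+a*.036,.0195*e,0*e+z]),(0,0,255))
d2(tf(S,ring(.108,.036,90)),(0,0,255));d2(tf(S,ring(.0925,.048,90)),(0,255,0))
for a in(-.015,.015):
  for b in (-.0055,.0055): d2(tf(S,[-.045+a,-.155+b,.071]),(255,0,255))
cv2.imwrite("pics/w1b.png",v)
E
```

```text
[0.543  0.0259 0.062  0.1611] [-0.2959 -0.2009 -1.065  -0.5881  0.4865  0.2653 -0.0344 -0.8849 -0.3354
 -0.1136  0.7871]
disc yaw,ztop [-0.1419  0.0807] [-0.0187  5.1775 -4.4591  1.5819 -3.5133 -0.1936 -3.29    1.9339]
```

View pics/w1b.png

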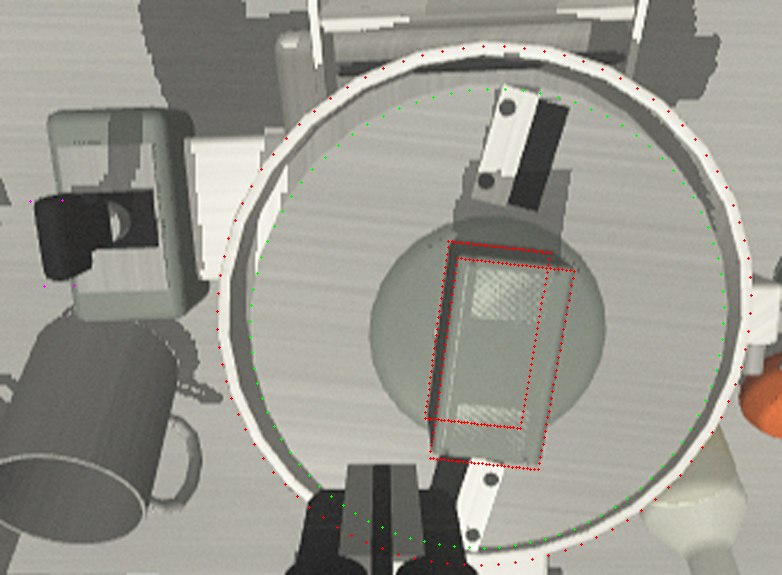

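The wireframe matches the grip (disc yaw ≈ −0.14 rad relative to the slicer) and the rim. Next is the switch approach.

```bash
python3 - <<'E'
from h import *
w1=np.load("w1.npy");o=dict(eef_pos=w1[:3],tool_rot=w1[3:]);w=cam("wrist",o);t=cam("top");s=cam("scene");k=.7
def f(v):
    S=slicer(*v)
    p=proj(t,tf(S,ring(.108,.036,360)));q=proj(w,tf(S,ring(.108,.036,360)));tip=tf(S,[-.045,-.155,.071])
    return np.r_[p[:,0].min()-236.6,p[:,0].max()-316.4,p[:,1].min()-151.3,p[:,1].max()-227.7,
     q[:,0].min()-292*k,q[:,0].max()-621*k,q[:,1].min()-97*k,proj(w,tip)[0]-np.array([193,219])*k,proj(s,tip)[0]-(231,215.5)]
r=least_squares(f,[.54,.027,.04],loss='soft_l1');print(r.x,f(r.x));S=slicer(*r.x);np.save("S.npy",S)
a=rows(*tgt(S,[-.045,-.118,.10]));b=rows(*tgt(S,[-.045,-.118,.053]),*a);rows(*tgt(S,[-.045,-.1385,.053]),*b)
E
cat >> h.py <<'E'
import os
S=np.load("S.npy") if os.path.exists("S.npy") else None
def where():
    o=bot.get_obs();p=(o["eef_pos"]-S[:3,3])@S[:3,:3];M=R.from_matrix(S[:3,:3]).inv()*toolrot(o)*R.from_euler('y',-180,degrees=True)
    print("t",round(o["t"],2),"slicer-frame TCP mm",np.round(p*1e3,1),"rotvec deg",np.round(np.degrees(M.as_rotvec()),1),"F",np.round(o["contact_force"]@S[:3,:3],1),"M",np.round(o["torque"]@S[:3,:3],2),"q",o["q"],"w",round(o["gripper_width"],3),"g",o["grasp_force"])
E
```

```text
[0.5417 0.026  0.0535] [-0.5455 -0.1833 -1.0772 -0.349  -0.069   2.2855  0.5079 -2.3047  0.0282
 -0.2701 -0.9094]
3 rows mm [ 11.9 -26.6  33.6] deg [-0.1  -0.2  -0.43]
1 rows mm [ 0.  0. 47.] deg [0. 0. 0.]
1 rows mm [ -0.  -20.5   0. ] deg [0. 0. 0.]
```

Request:
move_arm([
  [[0.0119,-0.0266,0.0336,-0.1,-0.2,-0.43,0],[0.0119,-0.0266,0.0336,-0.1,-0.2,-0.43,0],[0.0119,-0.0266,0.0336,-0.1,-0.2,-0.43,0],[0,0,0.024,0,0,0,0],[0,0,0.023,0,0,0,0],[0,0,0,0,0,0,0],[0,0,0,0,0,0,0]],
])

```text
t: 3.2
eef_pos: [0.4815, -0.0918, 0.191]
tool_rot: [0.258, -0.029, 0.966, 0.009]
contact_force: [0.5, 1.1, 0.4]
gripper_width: -0.005
grasp_force: 0.0
```

```bash
python3 - <<'E'
from h import *
where()
E
```

```text
t 3.2 slicer-frame TCP mm [ -44.5 -114.4   55.7] rotvec deg [0.3 0.1 0.3] F [0.7 1.1 0.1] M [-0.02  0.56  0.01] q [-0.6081 -0.0086  0.7537  2.4244 -0.4437  0.2328  2.1852] w -0.005 g 0.0
```

Request:
move_arm([
  [[0,-0.013,0,0,0,0,0],[0,-0.013,0,0,0,0,0],[0,-0.004,0,0,0,0,0],[0,-0.004,0,0,0,0,0],[0,0,0,0,0,0,0]],
])

```text
t: 3.82
eef_pos: [0.4838, -0.1267, 0.1911]
tool_rot: [0.259, -0.028, 0.966, 0.009]
contact_force: [0.0, 0.8, 1.5]
gripper_width: -0.003
grasp_force: 0.9
```

```bash
python3 - <<'E'
from h import *
where()
im=imaging.read_camera("wrist");cv2.imwrite("pics/w2r.png",im[:,:,::-1])
E
```

```text
t 3.83 slicer-frame TCP mm [ -44.1 -149.4   55.6] rotvec deg [0.3 0.  0.2] F [0.8 0.8 1.3] M [0.29 0.34 0.03] q [-0.5507  0.0307  0.8154  2.3996 -0.7003  0.2833  2.5217] w -0.003 g 0.855015367269516
```

View pics/w2r.png

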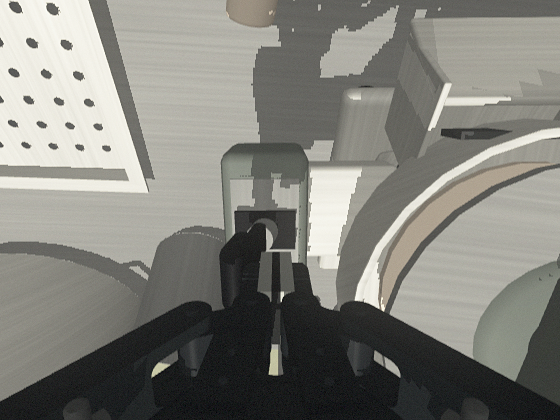

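The paddle (end at (235,265)) is against the left side of the fingers, with the pivot slot at (265,235). I'll compute its angle from this view.

```bash
python3 - <<'E'
from h import *
o=bot.get_obs();w=cam("wrist",o)
for th in(0,.1,.15,.2,.25,.3,.35):
    n=np.array([0,-np.sin(th),np.cos(th)]);m=np.array([0,np.cos(th),np.sin(th)])
    b=np.array([-.045,-.155,.006])+.065*n
    print(th,proj(w,tf(S,[b+[-.015,0,0]-.0055*m,b+[-.015,0,0]+.0055*m,b,b+[.015,0,0]-.0055*m])).round(0).tolist(), proj(w,tf(S,[-.045,-.155,.006]))[0])
E
```

```text
0 [[249.0, 250.0], [276.0, 250.0], [263.0, 283.0], [250.0, 313.0]] [266.0578 227.9977]
0.1 [[233.0, 249.0], [260.0, 250.0], [247.0, 282.0], [236.0, 312.0]] [266.0578 227.9977]
0.15 [[226.0, 248.0], [252.0, 250.0], [240.0, 282.0], [229.0, 311.0]] [266.0578 227.9977]
0.2 [[219.0, 247.0], [244.0, 250.0], [232.0, 281.0], [222.0, 310.0]] [266.0578 227.9977]
0.25 [[211.0, 246.0], [236.0, 249.0], [225.0, 280.0], [215.0, 309.0]] [266.0578 227.9977]
0.3 [[205.0, 245.0], [229.0, 248.0], [218.0, 279.0], [208.0, 307.0]] [266.0578 227.9977]
0.35 [[198.0, 244.0], [221.0, 248.0], [211.0, 278.0], [202.0, 306.0]] [266.0578 227.9977]
```

Request:
move_arm([
  [[0,-0.004,0,0,0,0,0],[0,-0.003,0,0,0,0,0],[0,0,0,0,0,0,0],[0,0,0,0,0,0,0],[0,0,0,0,0,0,0],[0,0,0,0,0,0,0],[0,0,0,0,0,0,0],[0,0,0,0,0,0,0]],
])

```text
t: 4.88
eef_pos: [0.4839, -0.1339, 0.1907]
tool_rot: [0.258, -0.028, 0.966, 0.009]
contact_force: [-0.4, 2.3, -1.0]
gripper_width: 0.001
grasp_force: 1.2
```

```bash
python3 - <<'E'
from h import *
where()
im=imaging.read_camera("wrist")
a=cv2.imread("pics/w2r.png")[200:330,180:330];b=im[200:330,180:330,::-1]
cv2.imwrite("pics/w3.png",cv2.resize(np.hstack([a,b]),None,fx=2.6,fy=2.6))
E
```

```text
t 4.88 slicer-frame TCP mm [ -44.5 -156.6   55.3] rotvec deg [0.3 0.  0.2] F [-0.7  2.3 -0.7] M [ 0.63  0.74 -0.01] q [-0.5316  0.0409  0.8201  2.394  -0.7427  0.2959  2.5794] w 0.001 g 1.1866144929081202
```

View pics/w3.png

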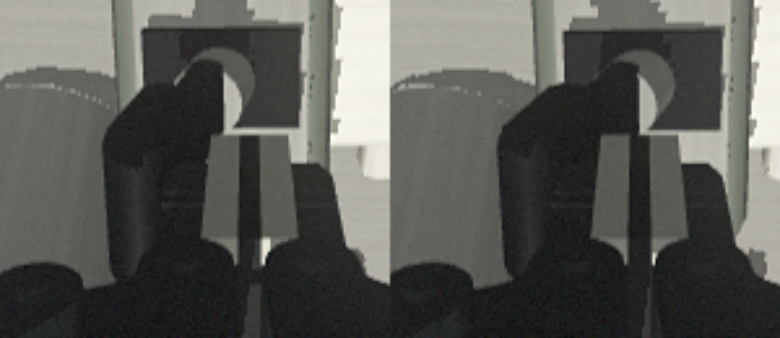

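The paddle is deflected in the second frame, at about 0.28–0.32 rad. I'll push slightly more, hold, then retreat and lift.

Request:
move_arm([
  [[0,-0.0015,0,0,0,0,0],[0,0,0,0,0,0,0],[0,0,0,0,0,0,0],[0,0,0,0,0,0,0],[0,0,0,0,0,0,0],[0,0,0,0,0,0,0],[0,0,0,0,0,0,0],[0,0.015,0,0,0,0,0],[0,0.022,0,0,0,0,0],[0,0.01,-0.03,0,0,0,0],[0,0.01,-0.04,0,0,0,0.0854],[0,0,0,0,0,0,0.0854]],
])

```text
t: 6.42
eef_pos: [0.4569, -0.081, 0.2342]
tool_rot: [0.257, -0.031, 0.966, 0.018]
contact_force: [0.4, 0.6, 0.3]
gripper_width: 0.42
grasp_force: 0.0
```

```bash
python3 - <<'E'
from h import *
where()
a=rows(*tgt(S,[0,0,.115],-.14));rows(*tgt(S,[0,0,.05],-.14),*a)
im=imaging.read_camera("wrist");cv2.imwrite("pics/w4r.png",im[:,:,::-1])
t=imaging.read_camera("top");cv2.imwrite("pics/t4r.png",t[:,:,::-1])
o=bot.get_obs();w=cam("wrist",o);v=im[:,:,::-1].copy()
D=S.copy();D[:3,:3]=S[:3,:3]@R.from_euler('z',-.14).as_matrix();e=np.linspace(-1,1,30)
for z in(.088,.048):
  for a in(-1,1):
   for P in (np.c_[.036*e,0*e+a*.0195,0*e+z],np.c_[0*e+a*.036,.0195*e,0*e+z]):
    for u in proj(w,tf(D,P)): cv2.circle(v,tuple(int(round(a)) for a in u),0,(0,0,255),-1)
for u in proj(w,tf(S,np.r_[ring(.0925,.048),ring(.108,.036)])): cv2.circle(v,tuple(int(round(a)) for a in u),0,(0,255,0),-1)
for th in (-.06,.06,0):
  u=proj(w,tf(S,[-.045,-.155-.065*np.sin(th),.006+.065*np.cos(th)]))[0]; cv2.circle(v,tuple(int(round(a)) for a in u),1,(255,0,255),-1)
cv2.imwrite("pics/w4.png",cv2.resize(v,(800,600),interpolation=cv2.INTER_CUBIC))
E
```

```text
t 6.42 slicer-frame TCP mm [ -43.7 -102.3  105.1] rotvec deg [1.4 0.1 0.2] F [0.6 0.5 0.1] M [ 0.04  0.51 -0.05] q [-0.5242 -0.1809  0.5893  2.4116  0.0213  0.3662  1.7004] w 0.42 g 0.0
2 rows mm [-20.2  51.9  -4. ] deg [ 0.7  -0.11  4.12]
2 rows mm [ 0.  -0.  32.5] deg [0. 0. 0.]
```

View pics/w4.png

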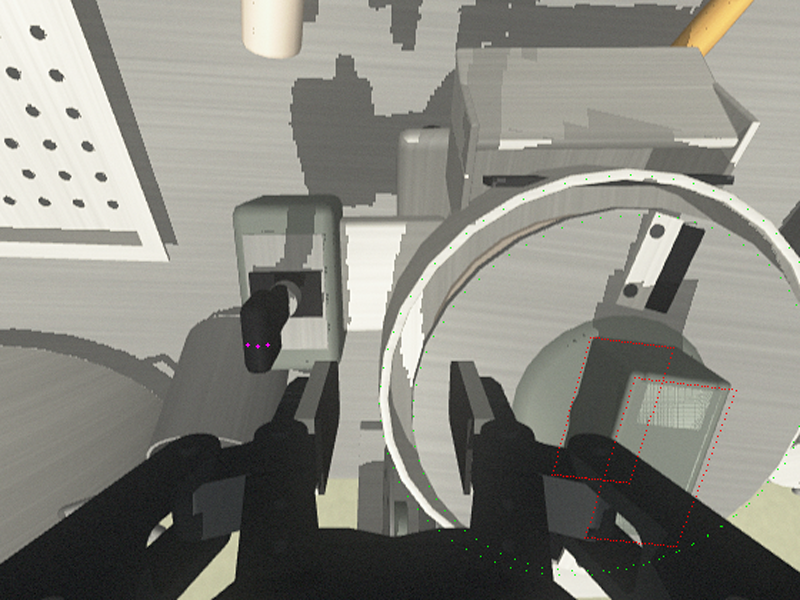

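The paddle is back at its middle position (model dots on its end at (258,345)). The grip sits about 2 mm right of its true place in the model, so I'll correct y. Moving over the grip.

Request:
move_arm([
  [[-0.0135,0.0335,-0.003,0.47,-0.07,2.7,0.0854],[-0.0135,0.0335,-0.003,0.47,-0.07,2.7,0.0854],[-0.0135,0.0335,-0.003,0.47,-0.07,2.7,0.0854],[0,0,0,0,0,0,0.0854],[0,0,0,0,0,0,0.0854],[0,0,0,0,0,0,0.0854]],
])

```text
t: 7.28
eef_pos: [0.4835, 0.0182, 0.2618]
tool_rot: [0.254, 0.041, 0.966, 0.024]
contact_force: [0.4, -0.2, -0.5]
gripper_width: 1.003
grasp_force: 0.0
```

```bash
python3 - <<'E'
from h import *
where()
rows(*tgt(S,[0,-.0015,.05],-.14),n=3)
im=imaging.read_camera("wrist")
o=bot.get_obs();w=cam("wrist",o);v=im[:,:,::-1].copy();cv2.imwrite("pics/w5r.png",v)
D=S.copy();D[:3,:3]=S[:3,:3]@R.from_euler('z',-.14).as_matrix();e=np.linspace(-1,1,40)
for z in(.088,.048):
  for a in(-1,1):
   for P in (np.c_[.036*e,0*e+a*.0195,0*e+z],np.c_[0*e+a*.036,.0195*e,0*e+z]):
    for u in proj(w,tf(D,P)): cv2.circle(v,tuple(int(round(a)) for a in u),0,(0,0,255),-1)
for u in proj(w,tf(S,np.r_[ring(.0925,.048),ring(.108,.036)])): cv2.circle(v,tuple(int(round(a)) for a in u),0,(0,255,0),-1)
cv2.imwrite("pics/w5.png",cv2.resize(v,(800,600),interpolation=cv2.INTER_CUBIC))
E
```

```text
t 7.28 slicer-frame TCP mm [ -2.3  -4.7 113.1] rotvec deg [-0.1  0.5 -8. ] F [ 0.1 -0.2 -0.6] M [0.02 0.57 0.02] q [-0.3838 -0.1335  0.1448  2.3298  0.2563  0.4482  1.0465] w 1.003 g 0.0
3 rows mm [-0.7  1.2 21. ] deg [-0.05 -0.15  0.02]
```

View pics/w5.png

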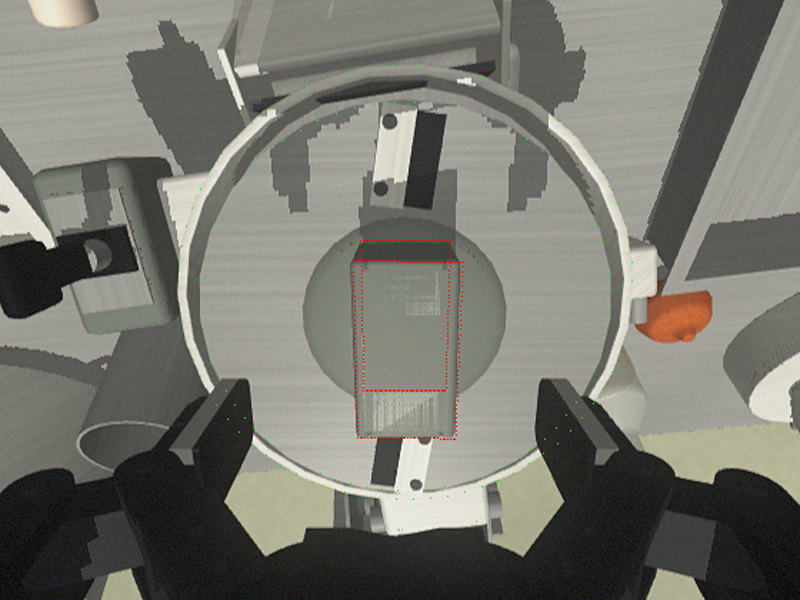

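The overlay matches the grip block (351–462 px wide) within about 1 mm. Descending and gripping.

Request:
move_arm([
  [[-0.0007,0.0013,0.021,0,-0.15,0,0.0854],[-0.0007,0.0013,0.021,0,-0.15,0,0.0854],[-0.0007,0.0013,0.021,0,-0.15,0,0.0854],[0,0,0,0,0,0,0.0854],[0,0,0,0,0,0,0.03],[0,0,0,0,0,0,0.03],[0,0,0,0,0,0,0.03],[0,0,0,0,0,0,0.03],[0,0,0,0,0,0,0.03],[0,0,0,0,0,0,0.03]],
], squeeze=110)

```text
t: 8.57
eef_pos: [0.5174, 0.0244, 0.2105]
tool_rot: [0.259, 0.041, 0.965, 0.024]
contact_force: [-6.0, -1.8, 7.8]
gripper_width: 0.446
grasp_force: 109.3
```

```bash
python3 - <<'E'
from h import *
where()
E
```

```text
t 8.57 slicer-frame TCP mm [ 1.6 -0.3 51.6] rotvec deg [-0.1 -0.2 -7.9] F [-1.3 -1.5  9.8] M [ 0.04  0.86 -0.02] q [-0.3717  0.0207  0.1516  2.3404  0.3108  0.2735  0.9868] w 0.446 g 109.34651970863342
```

Request:
move_arm([
  [[0,0,-0.001,0,0,6,0.03],[0,0,-0.001,0,0,8,0.03],[0,0,-0.001,0,0,8,0.03],[0,0,-0.001,0,0,8,0.03]],
])

```text
t: 9.07
eef_pos: [0.5153, 0.0228, 0.212]
tool_rot: [0.243, 0.291, 0.921, 0.089]
contact_force: [17.3, -3.6, -22.0]
gripper_width: 0.44
grasp_force: 113.4
```

```bash
python3 - <<'E'
from h import *
where()
E
```

```text
t 9.07 slicer-frame TCP mm [ 0.5 -1.8 54. ] rotvec deg [ -0.2  -0.1 -38.1] F [  3.8  -4.5 -27.6] M [-1.02 -0.65  0.53] q [-0.3905  0.0134  0.1716  2.3419  0.3091  0.2824  0.4632] w 0.44 g 113.37616682052612
```

Request:
move_arm([
  [[0,0,-0.0006,0,0,-10,0.03],[0,0,-0.0008,0,0,-10,0.03],[0,0,-0.0008,0,0,-10,0.03],[0,0,-0.0008,0,0,-10,0.03],[0,0,-0.0008,0,0,-10,0.03],[0,0,-0.0008,0,0,-10,0.03]],
])

```text
t: 9.82
eef_pos: [0.5131, 0.025, 0.2164]
tool_rot: [0.256, -0.213, 0.942, -0.044]
contact_force: [12.0, 5.2, -17.0]
gripper_width: 0.441
grasp_force: 114.1
```

```bash
python3 - <<'E'
from h import *
where()
E
```

```text
t 9.82 slicer-frame TCP mm [ 1.   0.5 58.8] rotvec deg [-0.1 -0.1 22.4] F [  2.1   4.6 -20.9] M [ 0.78  0.01 -0.48] q [-0.377   0.002   0.1519  2.3406  0.3036  0.2935  1.5213] w 0.441 g 114.13165211677551
```

Request:
move_arm([
  [[0,0,-0.0008,0,0,10,0.03],[0,0,-0.0008,0,0,10,0.03],[0,0,-0.0009,0,0,10,0.03],[0,0,-0.0009,0,0,10,0.03],[0,0,-0.0009,0,0,10,0.03],[0,0,-0.0009,0,0,10,0.03],[0,0,-0.0006,0,0,-10,0.03],[0,0,-0.0009,0,0,-10,0.03],[0,0,-0.0009,0,0,-10,0.03],[0,0,-0.0009,0,0,-10,0.03]],
])

```text
t: 11.08
eef_pos: [0.5082, 0.024, 0.224]
tool_rot: [0.259, -0.046, 0.965, 0.0]
contact_force: [2.4, -0.6, -4.7]
gripper_width: 0.443
grasp_force: 116.5
```

```bash
python3 - <<'E'
from h import *
where()
E
```

```text
t 11.07 slicer-frame TCP mm [ 0.4 -0.2 67.9] rotvec deg [-0.1 -0.   2.4] F [-0.3 -0.7 -5.2] M [-0.13  0.64 -0.02] q [-0.3887 -0.022   0.1599  2.341   0.3001  0.3186  1.1772] w 0.443 g 116.48457527160645
```

Free now: axial force ≈ 5 N, which is just the weight, and torque is zero. Lifting clear of the shaft.

Request:
move_arm([
  [[0,0,-0.008,0,0,0,0.03],[0,0,-0.012,0,0,0,0.03],[0,0,-0.02,0,0,0,0.03],[0,0,-0.025,0,0,0,0.03],[0,0,0,0,0,0,0.03]],
])

```text
t: 11.7
eef_pos: [0.4757, 0.0226, 0.2821]
tool_rot: [0.261, -0.042, 0.965, 0.002]
contact_force: [-0.1, -0.3, -5.0]
gripper_width: 0.44
grasp_force: 117.1
```

```bash
python3 - <<'E'
from h import *
where()
g=cv2.cvtColor(cv2.imread("pics/t4r.png"),cv2.COLOR_BGR2GRAY)
print("pan row190",g[188:193,98:212].mean(0).astype(int).tolist());print("pan row230",g[228:233,98:212].mean(0).astype(int).tolist())
print("pan col155",g[140:275,150:160].mean(1).astype(int).tolist())
print("tray row237",g[235:240,360:470].mean(0).astype(int).tolist());print("tray col",g[172:302,410:420].mean(1).astype(int).tolist())
E
```

```text
t 11.7 slicer-frame TCP mm [  1.3   0.1 134.4] rotvec deg [-0.1 -0.2  2. ] F [-2.6 -0.3 -4.3] M [0.02 1.09 0.01] q [-0.4016 -0.1842  0.1357  2.3218  0.2743  0.4998  1.1892] w 0.44 g 117.0667576789856
pan row190 [133, 132, 132, 132, 131, 132, 132, 131, 131, 134, 132, 133, 135, 136, 112, 54, 47, 50, 53, 50, 50, 82, 119, 132, 135, 135, 134, 131, 133, 134, 132, 133, 133, 132, 134, 134, 135, 134, 134, 135, 136, 134, 133, 136, 136, 135, 137, 134, 134, 133, 134, 136, 139, 137, 135, 136, 134, 135, 138, 137, 137, 135, 138, 137, 139, 140, 136, 133, 133, 135, 135, 136, 137, 135, 133, 137, 137, 137, 136, 133, 135, 136, 135, 134, 137, 139, 138, 137, 135, 133, 135, 137, 136, 138, 139, 140, 138, 140, 141, 140, 142, 143, 119, 102, 132, 136, 132, 133, 132, 133, 135, 131, 133, 134]
pan row230 [128, 128, 129, 129, 128, 128, 130, 130, 131, 134, 136, 113, 57, 49, 48, 51, 51, 50, 67, 108, 131, 132, 134, 133, 134, 134, 134, 134, 135, 133, 134, 135, 136, 137, 135, 137, 135, 134, 138, 138, 136, 137, 134, 135, 134, 135, 138, 137, 135, 134, 137, 136, 137, 133, 135, 136, 132, 133, 133, 133, 135, 134, 135, 135, 
[... 1443 characters left out ...]
 130, 127, 129, 128, 128, 129, 129, 128]
tray col [132, 132, 131, 130, 130, 131, 132, 129, 137, 171, 200, 199, 201, 191, 127, 112, 200, 202, 198, 198, 198, 199, 196, 173, 152, 175, 199, 199, 198, 200, 196, 168, 158, 177, 200, 200, 199, 199, 194, 162, 156, 175, 200, 198, 198, 199, 195, 168, 166, 186, 200, 198, 199, 199, 194, 162, 164, 189, 198, 199, 199, 198, 195, 175, 170, 191, 199, 199, 198, 199, 196, 173, 166, 181, 199, 198, 198, 198, 196, 181, 165, 178, 200, 198, 198, 199, 196, 184, 170, 172, 197, 199, 199, 198, 197, 193, 170, 176, 191, 199, 198, 199, 200, 196, 176, 166, 181, 200, 199, 198, 198, 198, 198, 198, 197, 196, 199, 198, 201, 189, 126, 128, 129, 131, 137, 135, 134, 133, 132, 130]
```

```bash
python3 - <<'E'
from h import *
t=cam("top")
for n,a in dict(innerL190=((112.3,190),.065),outR190=((200,190),.065),innerL230=((109.4,230),.065),outR230=((198.8,230),.065),floorL=((119.8,190),.004),floorL230=((116.6,230),.004),backin=((155,152.4),.065),backfloor=((155,160.3),.004),frontout=((155,258.5),.065),tL=((367.6,237),.02),tR=((460,237),.02),tback=((415,180.8),.02),tfront=((415,291.5),.02)).items(): print(n,onz(t,*a))
E
```

```text
innerL190 [0.5382 0.5167 0.065 ]
outR190 [0.5476 0.2548 0.065 ]
innerL230 [0.4174 0.5117 0.065 ]
outR230 [0.4268 0.2496 0.065 ]
floorL [0.5534 0.5167 0.004 ]
floorL230 [0.427  0.5129 0.004 ]
backin [0.6603 0.4    0.065 ]
backfloor [0.6541 0.4157 0.004 ]
frontout [0.339  0.3704 0.065 ]
tL [ 0.4305 -0.2541  0.02  ]
tR [ 0.4405 -0.5338  0.02  ]
tback [ 0.6119 -0.4021  0.02  ]
tfront [ 0.2731 -0.3935  0.02  ]
```

```bash
python3 - <<'E'
from h import *
a=rows(*down([.504,.392,.22],.04),n=10);a=rows(*down([.504,.392,.05],.04),*a,n=4)
E
```

```text
10 rows mm [-3.3 36.7  7.2] deg [-0.04  3.02  0.27]
4 rows mm [ 0.  -0.  42.5] deg [0. 0. 0.]
```

Request:
move_arm([
  [[-0.0033,0.0367,0.0072,0,3.02,0.27,0.03],[-0.0033,0.0367,0.0072,0,3.02,0.27,0.03],[-0.0033,0.0367,0.0072,0,3.02,0.27,0.03],[-0.0033,0.0367,0.0072,0,3.02,0.27,0.03],[-0.0033,0.0367,0.0072,0,3.02,0.27,0.03],[-0.0033,0.0367,0.0072,0,3.02,0.27,0.03],[-0.0033,0.0367,0.0072,0,3.02,0.27,0.03],[-0.0033,0.0367,0.0072,0,3.02,0.27,0.03],[-0.0033,0.0367,0.0072,0,3.02,0.27,0.03],[-0.0033,0.0367,0.0072,0,3.02,0.27,0.03],[0,0,0,0,0,0,0.03],[0,0,0,0,0,0,0.03]],
])

```text
t: 13.2
eef_pos: [0.5039, 0.3907, 0.2155]
tool_rot: [-0.001, -0.019, 1.0, -0.005]
contact_force: [-0.3, -0.8, -5.9]
gripper_width: 0.442
grasp_force: 116.1
```

```bash
python3 - <<'E'
from h import *
where();o=bot.get_obs();print(o["eef_pos"],o["contact_force"])
a=rows(*down([.504,.392,.05],.04),n=5);rows(*down([.504,.392,.0136],.04),*a,n=1)
t=imaging.read_camera("top");w=imaging.read_camera("wrist")
cv2.imwrite("pics/t6.png",t[:,:,::-1]);cv2.imwrite("pics/w6r.png",w[:,:,::-1])
# wrist: dark inner walls of the pan at expected inner rim
c=cam("wrist",o);P=np.array([[.1535,-.1235,.065],[.1535,.1235,.065],[-.1535,.1235,.065],[-.1535,-.1235,.065]])
T=R.from_euler('z',.04).as_matrix();print(proj(c,P@T.T+[.504,.392,0]).round())
g=cv2.cvtColor(w,cv2.COLOR_RGB2GRAY)
for r in(60,100): print(r,g[r-1:r+2,0:560:4].mean(0).astype(int).tolist())
E
```

```text
t 13.2 slicer-frame TCP mm [  9.4 366.2  52.9] rotvec deg [-0.8 30.2 -0.7] F [-3.2 -0.7 -4.9] M [-0.03 -0.02 -0.03] q [-0.6626  0.4389 -0.1323  1.6524  0.0705  1.0635  0.792 ] w 0.442 g 116.09555840492249
[0.5039 0.3907 0.2155] [-0.2923 -0.7575 -5.8747]
5 rows mm [-0.1  0.5 33.1] deg [-0.11 -0.03 -0.02]
1 rows mm [ 0.  -0.  36.4] deg [0. 0. 0.]
[[158. 335.]
 [400. 336.]
 [442.  -7.]
 [117.  -6.]]
60 [120, 120, 125, 216, 213, 214, 215, 217, 214, 215, 215, 217, 217, 218, 216, 218, 218, 216, 217, 218, 217, 216, 217, 217, 216, 217, 224, 223, 227, 225, 228, 88, 94, 93, 94, 94, 92, 92, 136, 130, 226, 226, 223, 223, 236, 226, 232, 228, 234, 209, 153, 139, 142, 139, 140, 142, 142, 139, 139, 140, 143, 141, 142, 186, 83, 73, 102, 178, 177, 181, 176, 178, 46, 49, 50, 50, 47, 47, 59, 72, 136, 135, 134, 133, 136, 135, 134, 134, 135, 135, 138, 134, 139, 135, 135, 221, 221, 222, 222, 220, 221, 220, 102, 102, 101, 101, 102, 96, 196, 221, 217, 218, 214, 218, 217, 217, 216, 219, 219, 218, 219, 219, 218, 219, 218, 218, 217, 218, 218, 217, 216, 217, 218, 219, 131, 131, 128, 124, 175, 218]
100 [126, 127, 126, 126, 142, 216, 215, 215, 215, 216, 217, 217, 216, 216, 216, 216, 217, 218, 219, 218, 219, 221, 219, 218, 218, 219, 220, 219, 226, 226, 223, 230, 113, 191, 230, 230, 230, 230, 230, 230, 230, 230, 229, 230, 222, 133, 135, 134, 134, 133, 134, 135, 135, 135, 133, 136, 132, 134, 132, 136, 134, 134, 185, 179, 177, 175, 173, 181, 177, 174, 177, 50, 49, 48, 43, 45, 46, 48, 134, 129, 130, 129, 129, 130, 128, 127, 126, 127, 130, 126, 127, 129, 127, 129, 128, 127, 127, 129, 128, 127, 129, 129, 126, 129, 129, 101, 101, 228, 218, 217, 216, 214, 213, 213, 212, 211, 213, 213, 213, 212, 214, 213, 212, 212, 211, 213, 212, 211, 212, 212, 212, 213, 211, 218, 131, 130, 140, 195, 217, 214]
```

The pan's inner rim is where expected (columns 124 and 434 against 125 and 434 predicted). Lowering.

Request:
move_arm([
  [[0,0.0005,0.033,-0.1,0,0,0.03],[0,0.0005,0.033,-0.1,0,0,0.03],[0,0.0005,0.033,-0.1,0,0,0.03],[0,0,0.033,-0.1,0,0,0.03],[0,0,0.033,-0.1,0,0,0.03],[0,0,0.015,0,0,0,0.03],[0,0,0.007,0,0,0,0.03],[0,0,0.003,0,0,0,0.03],[0,0,0,0,0,0,0.03]],
])

```text
t: 14.42
eef_pos: [0.5041, 0.3927, 0.0277]
tool_rot: [-0.0, -0.02, 1.0, 0.001]
contact_force: [-0.1, -0.1, -5.4]
gripper_width: 0.442
grasp_force: 116.5
```

```bash
python3 - <<'E'
from h import *
where();o=bot.get_obs();print(o["eef_pos"],o["contact_force"])
E
```

```text
t 14.43 slicer-frame TCP mm [ -84.2  368.1 -109.9] rotvec deg [-0.1 30.  -0.8] F [-2.8 -0.  -4.6] M [ 0.08  0.01 -0.02] q [-0.6718  0.6604 -0.1195  1.7765  0.1102  0.7108  0.7603] w 0.442 g 116.47598505020142
[0.5041 0.3927 0.0277] [-0.118  -0.0522 -5.4297]
```

Request:
move_arm([
  [[0,0,0.004,0,0,0,0.03],[0,0,0.004,0,0,0,0.03],[0,0,0.003,0,0,0,0.03],[0,0,0.001,0,0,0,0.03],[0,0,0.001,0,0,0,0.03],[0,0,0,0,0,0,0.03]],
])

```text
t: 15.18
eef_pos: [0.5035, 0.3922, 0.0138]
tool_rot: [-0.001, -0.02, 1.0, 0.0]
contact_force: [-0.4, -0.3, -5.4]
gripper_width: 0.44
grasp_force: 116.5
```

Request:
move_arm([
  [[0,0,0.001,0,0,0,0.03],[0,0,0.001,0,0,0,0.03],[0,0,0,0,0,0,0.03]],
])

```text
t: 15.55
eef_pos: [0.5035, 0.3924, 0.0125]
tool_rot: [-0.001, -0.02, 1.0, 0.0]
contact_force: [-4.4, -1.6, 4.9]
gripper_width: 0.443
grasp_force: 117.6
```

It's down on the pan floor (force changed by +10 N). Release and rise.

Request:
move_arm([
  [[0,0,0,0,0,0,0.0854],[0,0,0,0,0,0,0.0854],[0,0,0,0,0,0,0.0854],[0,0,0,0,0,0,0.0854],[0,0,-0.02,0,0,0,0.0854],[0,0,-0.03,0,0,0,0.0854],[0,0,-0.05,0,0,0,0.0854],[0,0,-0.05,0,0,0,0.0854],[0,0,-0.05,0,0,0,0.0854],[0,0,0,0,0,0,0.0854]],
])

```text
t: 16.8
eef_pos: [0.5061, 0.3942, 0.2184]
tool_rot: [0.003, -0.02, 1.0, 0.004]
contact_force: [0.1, 0.1, 0.2]
gripper_width: 0.999
grasp_force: 0.0
```

```bash
python3 - <<'E'
from h import *
where();o=bot.get_obs();print(o["eef_pos"],o["contact_force"])
w=imaging.read_camera("wrist");cv2.imwrite("pics/w7r.png",w[:,:,::-1])
t=imaging.read_camera("top");cv2.imwrite("pics/t7r.png",t[:,:,::-1])
rows(*tgt(S,[0,0,.17],0),n=9)
rows(*tgt(S,[0,0,.17],0),n=8)
E
```

```text
t 16.8 slicer-frame TCP mm [ 13.  369.5  54.2] rotvec deg [ 0.2 29.6 -0.9] F [0.2 0.1 0.1] M [ 0.02  0.05 -0.03] q [-0.6561  0.4338 -0.138   1.6535  0.0656  1.0494  0.7964] w 0.999 g 0.0
[0.5061 0.3942 0.2184] [0.1241 0.1484 0.1564]
9 rows mm [  4.4 -40.9 -12.5] deg [-0.01 -3.34 -0.09]
8 rows mm [  5.  -46.  -14.1] deg [-0.02 -3.75 -0.1 ]
```

Request:
move_arm([
  [[0.0044,-0.041,-0.0125,0,-3.34,-0.09,0.0854],[0.0044,-0.041,-0.0125,0,-3.34,-0.09,0.0854],[0.0044,-0.041,-0.0125,0,-3.34,-0.09,0.0854],[0.0044,-0.041,-0.0125,0,-3.34,-0.09,0.0854],[0.0044,-0.041,-0.0125,0,-3.34,-0.09,0.0854],[0.0044,-0.041,-0.0125,0,-3.34,-0.09,0.0854],[0.0044,-0.041,-0.0125,0,-3.34,-0.09,0.0854],[0.0044,-0.041,-0.0125,0,-3.34,-0.09,0.0854],[0.0044,-0.041,-0.0125,0,-3.34,-0.09,0.0854],[0,0,0,0,0,0,0.0854],[0,0,0,0,0,0,0.0854],[0,0,0,0,0,0,0.0854]],
])

```text
t: 18.4
eef_pos: [0.4574, 0.0217, 0.3109]
tool_rot: [0.258, -0.027, 0.966, 0.005]
contact_force: [-0.0, -0.3, 0.7]
gripper_width: 1.004
grasp_force: 0.0
```

```bash
python3 - <<'E'
from h import *
where();o=bot.get_obs();w=cam("wrist",o)
im=imaging.read_camera("wrist")[:,:,::-1].copy();cv2.imwrite("pics/w8r.png",im);im0=im.copy()
np.save("w8.npy",np.r_[o["eef_pos"],o["tool_rot"]])
for P,c in((ring(.03,.034),(0,0,255)),(ring(.082,.006),(0,255,0)),(ring(.108,.036),(0,0,255)),([[0,0,.076]],(255,0,255))):
    for u in proj(w,tf(S,P)): cv2.circle(im,tuple(int(round(a)) for a in u),0,c,-1)
a=cv2.resize(im[20:370,100:480],(560,516),interpolation=cv2.INTER_CUBIC)
b=cv2.resize(cv2.imread("pics/t7r.png")[140:275,95:215],(229,258));c=cv2.resize(cv2.imread("pics/w7r.png"),(229,172))
R_=np.zeros((516,229,3),np.uint8);R_[:258]=b;R_[258:430]=c
cv2.imwrite("pics/w8.png",np.hstack([a,R_]))
E
```

```text
t 18.4 slicer-frame TCP mm [ -0.2   0.2 168.5] rotvec deg [-0.2  0.1  0.2] F [ 0.3 -0.3  0.6] M [-0.02  0.55  0.1 ] q [-0.3912 -0.2571  0.1067  2.3012  0.2537  0.6003  1.1721] w 1.004 g 0.0
```

View pics/w8.png

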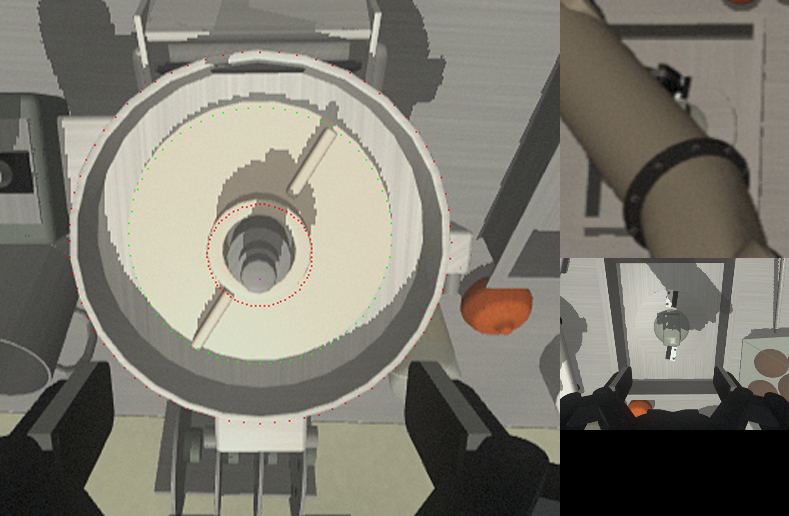

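The pan view shows the disc lying flat and centred. In the bowl, the ejector's hub and plate match the overlay. Its ribs run from (332,128) to (195,345) in the crop, so I'll compute the rib angle.

```bash
python3 - <<'E'
from h import *
w8=np.load("w8.npy");w=cam("wrist",dict(eef_pos=w8[:3],tool_rot=w8[3:]))
def pl(x,y,z):
    o,d=ray(w,(100+x*380/560,20+y*350/516));o=(o-S[:3,3])@S[:3,:3];d=d@S[:3,:3];return o+d*(z-o[2])/d[2]
a,b,c,d=[pl(x,y,.020) for x,y in((329,130),(293,190),(227,292),(199,345))]
print(a,b,c,d);v=d-a;yaw=np.arctan2(v[1],v[0]);print("yaw",yaw,np.arctan2(*(b-a)[[1,0]]),np.arctan2(*(d-c)[[1,0]]))
print("hub ctr",(pl(208,250,.034)+pl(312,250,.034))/2,pl(260,305,.034))
q=rows(*tgt(S,[0,0,.09],yaw),n=4);rows(*tgt(S,[0,0,.009],yaw),*q,n=3)
E
```

```text
[-0.0694  0.0388  0.02  ] [-0.036   0.0194  0.02  ] [ 0.0265 -0.0198  0.02  ] [ 0.0622 -0.0382  0.02  ]
yaw -0.5290678592187555 -0.5254653782568651 -0.47555608346687156
hub ctr [-0.0037  0.0004  0.034 ] [0.0298 0.0005 0.034 ]
4 rows mm [-0.1  0.  19.6] deg [-0.04 -0.02  7.62]
3 rows mm [-0.  0. 27.] deg [0. 0. 0.]
```

Request:
move_arm([
  [[0.0003,0,0.0196,0,0,7.5,0.0854],[0.0003,0,0.0196,0,0,7.5,0.0854],[0.0003,0,0.0196,0,0,7.5,0.0854],[0.0003,0,0.0196,0,0,7.5,0.0854],[0,0,0.02,0,0,0,0.0854],[0,0,0.02,0,0,0,0.0854],[0,0,0,0,0,0,0.0854],[0,0,0,0,0,0,0.0854]],
])

```text
t: 19.45
eef_pos: [0.5153, 0.024, 0.2083]
tool_rot: [0.248, 0.224, 0.94, 0.072]
contact_force: [0.2, 0.3, 0.3]
gripper_width: 1.0
grasp_force: 0.0
```

```bash
python3 - <<'E'
from h import *
where();rows(*tgt(S,[-.002,0,.009],-.52),n=3)
E
```

```text
t 19.45 slicer-frame TCP mm [-1.3 -0.6 50.7] rotvec deg [ -0.2   0.  -29.9] F [0.3 0.3 0.2] M [-0.    0.49  0.  ] q [-0.2651  0.0271  0.0426  2.3381  0.322   0.2742  0.5908] w 1.0 g 0.0
3 rows mm [ 0.3  0.1 13.9] deg [-0.06  0.01 -0.03]
```

Request:
move_arm([
  [[0.0003,0.0001,0.01,0,0,0,0.0854],[0.0003,0.0001,0.01,0,0,0,0.0854],[0,0,0,0,0,0,0.0854]],
])

```text
t: 19.82
eef_pos: [0.5247, 0.0245, 0.1897]
tool_rot: [0.248, 0.225, 0.94, 0.072]
contact_force: [0.3, 0.8, -0.3]
gripper_width: 0.998
grasp_force: 0.0
```

```bash
python3 - <<'E'
from h import *
where();rows(*tgt(S,[-.002,0,.009],-.52),n=2)
E
```

```text
t 19.82 slicer-frame TCP mm [-2.4 -0.6 30. ] rotvec deg [ -0.2   0.1 -29.9] F [ 0.2  0.8 -0.5] M [-0.07  0.56 -0.03] q [-0.2704  0.0787  0.0537  2.3393  0.3719  0.2235  0.5412] w 0.998 g 0.0
2 rows mm [-0.   0.4 10.5] deg [-0.11 -0.01 -0.06]
```

Request:
move_arm([
  [[0,0.0003,0.009,0,0,0,0.0854],[0,0.0002,0.008,0,0,0,0.0854],[0,0,0,0,0,0,0.0854]],
])

```text
t: 20.2
eef_pos: [0.5334, 0.0254, 0.1752]
tool_rot: [0.248, 0.225, 0.94, 0.072]
contact_force: [0.8, 0.9, -0.1]
gripper_width: 0.997
grasp_force: 0.0
```

```bash
python3 - <<'E'
from h import *
where()
E
```

```text
t 20.2 slicer-frame TCP mm [-2.1 -0.2 13. ] rotvec deg [ -0.2   0.1 -29.9] F [ 0.7  0.8 -0.5] M [-0.02  0.56  0.02] q [-0.2766  0.1218  0.0647  2.3367  0.4238  0.1839  0.4893] w 0.997 g 0.0
```

Close on the hub (60 mm expected).

Request:
move_arm([
  [[0,0,0,0,0,0,0.05],[0,0,0,0,0,0,0.05],[0,0,0,0,0,0,0.05],[0,0,0,0,0,0,0.05],[0,0,0,0,0,0,0.05]],
], squeeze=45)

```text
t: 20.82
eef_pos: [0.5331, 0.0252, 0.1765]
tool_rot: [0.248, 0.225, 0.939, 0.072]
contact_force: [-7.8, -1.0, 7.6]
gripper_width: 0.691
grasp_force: 45.8
```

```bash
python3 - <<'E'
from h import *
where()
E
```

```text
t 20.82 slicer-frame TCP mm [-1.7 -0.4 14.3] rotvec deg [ -0.2  -0.  -29.9] F [-3.  -0.6 10.5] M [0.02 0.98 0.12] q [-0.2763  0.1185  0.0644  2.3373  0.4232  0.1852  0.49  ] w 0.691 g 45.77497927006334
```

Request:
move_arm([
  [[0,0,-0.005,0,0,0,0.05],[0,0,-0.012,0,0,0,0.05],[0,0,-0.02,0,0,0,0.05],[0,0,-0.025,0,0,0,0.05],[0,0,-0.025,0,0,0,0.05],[0,0,-0.025,0,0,0,0.05],[0,0,-0.01,0,0,0,0.05],[0,0,0,0,0,0,0.05],[0,0,0,0,0,0,0.05]],
])

```text
t: 21.95
eef_pos: [0.4724, 0.0225, 0.2808]
tool_rot: [0.248, 0.225, 0.94, 0.072]
contact_force: [0.4, -0.4, -1.5]
gripper_width: 0.689
grasp_force: 49.7
```

```bash
python3 - <<'E'
from h import *
where()
w=imaging.read_camera("wrist");cv2.imwrite("pics/w9r.png",w[:,:,::-1])
a=rows(*down([.442,-.394,.20],-.47),n=12);rows(*down([.442,-.394,.20],0),n=12)
E
```

```text
t 21.95 slicer-frame TCP mm [ -2.2   0.1 135. ] rotvec deg [ -0.2   0.1 -29.9] F [-0.4 -0.4 -1.5] M [-0.04  0.78  0.05] q [-0.2499 -0.1729  0.      2.3174  0.2131  0.4941  0.6896] w 0.689 g 49.74403847940266
12 rows mm [-11.9 -33.    5.4] deg [1.23 2.16 0.  ]
12 rows mm [ -4.7 -35.2   3.9] deg [ 0.7   2.41 -2.19]
```

```bash
python3 - <<'E'
from h import *
a=rows(*down([.442,-.394,.27],-.47),n=12);rows(*down([.442,-.394,.05],-.47),*a,n=6)
E
```

```text
12 rows mm [-13.3 -32.2  -0.3] deg [1.23 2.16 0.  ]
6 rows mm [ 0.   0.  36.7] deg [0. 0. 0.]
```

Request:
move_arm([
  [[-0.0133,-0.0322,-0.0003,1.23,2.16,0,0.05],[-0.0133,-0.0322,-0.0003,1.23,2.16,0,0.05],[-0.0133,-0.0322,-0.0003,1.23,2.16,0,0.05],[-0.0133,-0.0322,-0.0003,1.23,2.16,0,0.05],[-0.0133,-0.0322,-0.0003,1.23,2.16,0,0.05],[-0.0133,-0.0322,-0.0003,1.23,2.16,0,0.05],[-0.0133,-0.0322,-0.0003,1.23,2.16,0,0.05],[-0.0133,-0.0322,-0.0003,1.23,2.16,0,0.05],[-0.0133,-0.0322,-0.0003,1.23,2.16,0,0.05],[-0.0133,-0.0322,-0.0003,1.23,2.16,0,0.05],[-0.0133,-0.0322,-0.0003,1.23,2.16,0,0.05],[-0.0133,-0.0322,-0.0003,1.23,2.16,0,0.05],[0,0,0,0,0,0,0.05],[0,0,0,0,0,0,0.05]],
])

```text
t: 23.75
eef_pos: [0.4418, -0.3936, 0.2696]
tool_rot: [0.0, 0.233, 0.973, 0.0]
contact_force: [0.9, 1.6, -1.4]
gripper_width: 0.694
grasp_force: 49.8
```

```bash
python3 - <<'E'
from h import *
o=bot.get_obs();print(o["t"],o["eef_pos"],o["contact_force"],o["q"],toolrot(o).as_matrix()[:,2],o["gripper_width"])
a=rows(*down([.442,-.394,.04],-.47),n=6);a=rows(*down([.442,-.394,.018],-.47),*a,n=1)
E
```

```text
23.75 [ 0.4418 -0.3936  0.2696] [ 0.8535  1.6451 -1.3662] [ 0.1146  0.3513  0.6605  1.751  -0.2378  1.1199  1.9512] [ 0.0008  0.0005 -1.    ] 0.6935309237490453
6 rows mm [-0.  -0.1 38.3] deg [0.01 0.   0.  ]
1 rows mm [ 0. -0. 22.] deg [0. 0. 0.]
```

Request:
move_arm([
  [[0,0,0.038,0,0,0,0.05],[0,0,0.038,0,0,0,0.05],[0,0,0.038,0,0,0,0.05],[0,0,0.038,0,0,0,0.05],[0,0,0.038,0,0,0,0.05],[0,0,0.03,0,0,0,0.05],[0,0,0.015,0,0,0,0.05],[0,0,0.006,0,0,0,0.05],[0,0,0,0,0,0,0.05],[0,0,0,0,0,0,0.05]],
])

```text
t: 25.0
eef_pos: [0.443, -0.3948, 0.0308]
tool_rot: [0.002, 0.233, 0.973, -0.0]
contact_force: [0.6, -0.2, -2.6]
gripper_width: 0.691
grasp_force: 49.7
```

Request:
move_arm([
  [[0,0,0.005,0,0,0,0.05],[0,0,0.004,0,0,0,0.05],[0,0,0.002,0,0,0,0.05],[0,0,0.001,0,0,0,0.05],[0,0,0,0,0,0,0.05]],
])

```text
t: 25.62
eef_pos: [0.4423, -0.3941, 0.0179]
tool_rot: [0.001, 0.233, 0.973, 0.0]
contact_force: [-0.8, 2.9, 2.7]
gripper_width: 0.687
grasp_force: 50.1
```

Request:
move_arm([
  [[0,0,0.001,0,0,0,0.05],[0,0,0,0,0,0,0.05]],
])

```text
t: 25.88
eef_pos: [0.4424, -0.3942, 0.0175]
tool_rot: [0.001, 0.233, 0.973, 0.0]
contact_force: [-2.1, 4.1, 9.7]
gripper_width: 0.69
grasp_force: 50.7
```

Seated on the tray. Release, then rise.

Request:
move_arm([
  [[0,0,0,0,0,0,0.0854],[0,0,0,0,0,0,0.0854],[0,0,0,0,0,0,0.0854],[0,0,0,0,0,0,0.0854],[0,0,-0.015,0,0,0,0.0854],[0,0,-0.03,0,0,0,0.0854],[0,0,-0.05,0,0,0,0.0854],[0,0,-0.05,0,0,0,0.0854],[0,0,-0.05,0,0,0,0.0854],[0,0,0,0,0,0,0.0854],[0,0,0,0,0,0,0.0854],[0,0,0,0,0,0,0.0854]],
])

```text
t: 27.38
eef_pos: [0.4413, -0.3935, 0.2105]
tool_rot: [0.0, 0.233, 0.973, 0.001]
contact_force: [-0.1, -0.2, 0.1]
gripper_width: 1.003
grasp_force: 0.0
```

```bash
python3 - <<'E'
from h import *
o=bot.get_obs();print(o["t"],o["eef_pos"],o["contact_force"])
w=imaging.read_camera("wrist");t=imaging.read_camera("top");s=imaging.read_camera("scene")
cv2.imwrite("pics/w10.png",w[:,:,::-1]);cv2.imwrite("pics/t10.png",t[:,:,::-1]);cv2.imwrite("pics/s10.png",s[:,:,::-1])
# ejector: cream (r>b) plate against tray; measure centroid and axes of outline
def plate(n,im,KE,box):
    x0,x1,y0,y1=box;d=im[y0:y1,x0:x1].astype(int);m=((d[:,:,0]-d[:,:,2])>10).astype(np.uint8)
    m=cv2.morphologyEx(m,cv2.MORPH_OPEN,np.ones((3,3),np.uint8));c=max(cv2.findContours(m,0,2)[0],key=cv2.contourArea)+[x0,y0]
    e=cv2.fitEllipse(cv2.convexHull(c));print(n,e,"ctr@z=.01",onz(KE,e[0],.01))
    print(" model extents",[proj(KE,ring(.082,.01)+[.4424,-.394,0])[:,i].min().round(1) for i in(0,1)],[proj(KE,ring(.082,.01)+[.4424,-.394,0])[:,i].max().round(1) for i in(0,1)],"bbox",cv2.boundingRect(c))
for n,im,KE,box in(("wrist",w,cam("wrist",o),(80,480,0,330)),("scene",s,cam("scene"),(85,210,200,335))):
    try: plate(n,im,KE,box)
    except Exception as e: print(n,e)
# switch tip brightness in scene at rest vs initial
d=cv2.absdiff(cv2.imread("pics/scene0.png"),s[:,:,::-1]).sum(2)
print("switch-region change",d[205:240,215:250].mean(),"pan region",d[160:260,350:465].mean(),"jug/onion/bottle",d[315:370,205:265].mean(),d[265:300,400:435].mean(),d[265:320,375:410].mean(),"pusher",d[180:215,215:232].mean())
E
```

```text
27.375 [ 0.4413 -0.3935  0.2105] [-0.063  -0.2465  0.101 ]
wrist ((283.25469970703125, 133.0760040283203), (77.31410217285156, 131.8917236328125), 101.18035125732422) ctr@z=.01 [ 0.4052 -0.366   0.01  ]
 model extents [np.float64(195.5), np.float64(94.8)] [np.float64(354.7), np.float64(251.3)] bbox (219, 93, 132, 81)
scene ((144.30960083007812, 272.04583740234375), (152.89186096191406, 201.51658630371094), 88.7590103149414) ctr@z=.01 [ 0.4628 -0.4059  0.01  ]
 model extents [np.float64(118.7), np.float64(239.9)] [np.float64(175.7), np.float64(291.3)] bbox (85, 200, 125, 135)
switch-region change 14.795918367346939 pan region 23.35478260869565 jug/onion/bottle 12.567878787878788 13.336326530612245 14.965714285714286 pusher 68.40168067226891
```

```bash
python3 - <<'E'
import cv2,numpy as np
a=cv2.imread("pics/top0.png");
for n in("t4r","t7r","t10"):
    d=cv2.absdiff(a,cv2.imread(f"pics/{n}.png")).sum(2)
    print(n,{k:round(float(d[y0:y1,x0:x1].mean()),1) for k,(x0,x1,y0,y1) in dict(pusher_low=(315,338,265,300),pusher_handle=(322,340,233,262),brush=(222,255,230,285),bottle=(205,230,95,135),onion=(178,202,118,142),jug=(335,382,105,152),switch=(322,342,180,216),ref=(180,200,30,80)).items()})
E
```

```text
t4r {'pusher_low': 163.8, 'pusher_handle': 166.3, 'brush': 15.1, 'bottle': 15.0, 'onion': 14.1, 'jug': 13.6, 'switch': 22.4, 'ref': 15.6}
t7r {'pusher_low': 12.6, 'pusher_handle': 13.2, 'brush': 11.6, 'bottle': 11.7, 'onion': 12.0, 'jug': 11.8, 'switch': 12.4, 'ref': 11.7}
t10 {'pusher_low': 158.8, 'pusher_handle': 35.8, 'brush': 24.9, 'bottle': 24.4, 'onion': 20.4, 'jug': 19.1, 'switch': 19.7, 'ref': 26.2}
```

```bash
python3 -c "
from station import bot
print(bot.hand_in())"
```

```text
the job is handed in; nothing more can be done
None
```

The job is handed in at about 27.5 s of the 72 s: the switch was proved dead, the disc lies flat in the pan and the ejector was seated and released on the tray. The pusher was hidden under the arm in the last pictures and unmoved when last seen; the judge's verdict was not shown.

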